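Find the heavier cartridge and hold it over the vee block

TASK

The two steel cartridges in the wooden twin-pocket rest look alike, but one has the heavy core: lift the left one clear of the rest and hold it a moment to feel its weight, set it back upright in its own pocket and let go, then lift and feel the right one in the same way. Finish with the lighter one standing released in its own pocket and your gripper holding the heavier one, upright and still, about 10 cm above the middle of the vee block: do not put it down, the program ends while holding it. Leave the vee block, the ring gauge, the plug gauge and the loose gauge block where they are.

Things in the scene. Friction and masses are not known exactly. Their poses are not given: they have to be found in the camera images.
- cartridge_left: plain steel capped cartridge, an upright closed cylinder 42 mm in diameter and 75 mm tall with a shallow groove 47 mm up; grip it across the head, 49 to 72 mm up. Origin: centre of its underside; z runs up its axis. The two look alike but one weighs 0.48 to 0.60 kg and the other 0.23 to 0.27 kg; either may be the heavy one; its core has up to 2 mm of play inside. This one starts in the left (+y) pocket of the rest.
- cartridge_right: plain steel capped cartridge, an upright closed cylinder 42 mm in diameter and 75 mm tall with a shallow groove 47 mm up; grip it across the head, 49 to 72 mm up. Origin: centre of its underside; z runs up its axis. The two look alike but one weighs 0.48 to 0.60 kg and the other 0.23 to 0.27 kg; either may be the heavy one; its core has up to 2 mm of play inside. This one starts in the right (-y) pocket of the rest.
- rest: fixed plywood block 76 x 190 x 24 mm with two round pockets, 47 mm wide and 12 mm deep, 110 mm apart along its length. Origin: centre of its underside, on the bench; y runs along its length to the left pocket, z up; it may be turned by up to 0.35 rad
- pocket_left (a point): centre of the floor of the left pocket, 12 mm above the bench
- pocket_right (a point): centre of the floor of the right pocket, 12 mm above the bench
- vee_block: loose grey steel vee block 44 x 46 mm, 35 mm tall, on the bench on the right, in front of the comparator stand. Origin: centre of its underside, z up
- ring_gauge: loose steel ring gauge, 39 mm across and 17 mm tall, lying behind the rest's right end; bystander. Origin: centre of its underside
- gauge_block_1: loose steel gauge block 9 x 35 x 10 mm near the front edge, between the rest and the vee block; bystander. Origin: centre of its underside
- plug_gauge: loose plug gauge with black grip, 16 x 84 x 14 mm, lying left of the rest; bystander. Origin: centre of its underside
There are look-alikes about, which are no part of the job. Leave any orange or purple look-alike of the cartridge_right alone.

How it is judged:
By the outcome, as a careful person would: the job done as asked, in the order asked, and still so for the second after the job is handed in, while the arm keeps its last pose, push and grip.
It also fails if it takes over 64 s, if anything falls off the work surface, if the arm or the gripper's body presses on something with over 40 N, if the wrist force passes 120 N, or if a joint passes its speed limit or range.

ROBOT

A 6-joint arm with a two-finger parallel gripper is mounted at the origin on a cart in front of the work surface, level with it; the furniture and walls round the work are solid. World frame = base frame: x ahead of the robot, y to its left, z up, the work surface at z = 0. Lengths are in m, angles in rad, forces in N, time in s.
With the tool pointing down it reaches from about 0.35 to 0.875 m from the base axis. Payload 4.2 kg.
Tool frame: the origin (TCP) lies at the very end of the fingers, on their centre line; the grasp point (between the pads) lies 19 mm behind it (bot.tcp_to_grasp is the distance from the TCP to the grasp point, in m); z points along the fingers, y is the line along which they close (so a half turn about z gives the same grasp; the last joint's range is limited). The gripper opens to 85 mm and grips with 20 to 120 N. Pads are 22 mm wide; open, the fingers measure 114 mm over their backs; the gripper's body (76 mm by 85 mm) begins 54 mm behind the grasp point. The pads swing forward as they close: fully open they stand 13 mm farther back than shut.
Start: joints at [-1.045, 0.385, 0.008, 0, -1.194, -0.259], TCP at [0.165, -0.603, 0.231] pointing down, gripper open.
Joint ranges: [-3.14, 3.14], [-1.21, 2.06], [-1.07, 1.41], [-3.16, 2.05], [-2.99, -0.16], [-3.1, 3.1]. Speed limits (rad/s): [2.79, 2.79, 3.14, 3.14, 3.14, 3.14].

INTERFACE

Orientations are given as a rotation vector (axis times angle).
In Python, from plant import bot gives the robot as it stands. The module is installed in compiled form; this text tells all that it offers.
- The arm moves only by the shell command python3 -m pendant 'ROWS'. ROWS is text: rows parted by semicolons, each of 5 numbers parted by spaces: the closure, from 0 (fully open) to 1 (shut), then the shift along the tool's x, y, z in m, then the turn about the tool's z in units of 8 degrees (1.0 is 8 degrees). In form: grip x y z twist; .... A call has 1 to 5 rows; each row shifts and turns the commanded pose from where the row before left it, along the tool's axes as they then stand; what a row does not reach is not made up. A row lasts 1/10 s, in which the tool goes at most 50 mm and 8.59 degrees, less where a joint would pass 70% of its speed; a pose out of reach is approached as far as the arm can. A call is refused whole if a number of a shift passes 0.05 or a number of a turn 1, either way. A call with a gripper value outside its range is refused whole. The fingers move at their own pace and stop on an object; the grip force is fixed at half the most. Time passes only in rows, so rows that do not move let the fingers close. It gives the time, the measured TCP pose, the force, the opening and the grip force at its end, in the units of the state.
- bot.get_obs(): the state, without advancing time (a new reading comes with each control period).
- bot.get_image(name): name is "scene" or "top" or "wrist"; returns the picture (400x640x3 uint8, red, green, blue); there is no depth.
- bot.get_calibration(name): a dict with "mtx" (3x3 intrinsics, pixels), "R" (3x3) and "t" (3): a world point X has camera coordinates R X + t; the wrist camera has in their place "hand_eye" (4x4, takes a point from camera to tool coordinates, whose origin is the TCP and whose axes are the flange's). Camera axes: x right, y down, z forward; pixel columns grow to the right and rows downward; lengths in m; the calibration is good to about 2 mm. A picture is of the moment at which its call begins: read the wrist's pose just before it. get_calibration takes no time and is no camera call.
- bot.job_done(): hands the job in; it is judged then, once.
Trained networks look in the newest picture that a camera, given by its name, has taken for a name from the list of things; names that differ only in an ending like _2 or _b are one class to them, and where a whole thing is asked for, a point or a joint stands for the part that bears it (a point fixed in the world has none). Each returns a list of dicts, best first, with "confidence" (0 to 1); they miss things now and then, are a little off and sometimes report something else, mostly with a low value. They report only what shows in the picture. A call takes as long as a camera call. They do not tell look-alikes from the thing itself.
- bot.recognise(camera, query): "point" ([x, y, z] in m, in world coordinates, good to about 4 mm: the middle of the surface that is visible of it).
- bot.mark_of(camera, query): "point" ([x, y, z] in m, in world coordinates, good to about 4 mm: a listed point, or the origin of a listed thing).
The state is a dict: "t": time; "joints": joint angles; "joint_velocities": joint speeds; "joint_torque": joint torques, N m; "tcp_pos": TCP position; "eef_rot": TCP orientation; "wrist_force": force on the tool from outside, world axes, zero at the start; "wrist_torque": the same for the moment, N m; "width": finger opening in m; "finger_force": force on a finger pad.
Only numpy, scipy, OpenCV 4.12 (cv2) and the standard library are available. Lean on these libraries where they do the work, as an engineer would, in place of code of your own. Each camera call takes 0.05 s, during which the arm holds its last target. There are 200 camera calls.

## Working session

There is one attempt and no reset: what is moved stays moved. The work goes in short steps, Python scripts to look and compute and a shell command to move; the robot and the scene stay as the last step left them, time stands still between calls to the robot, and variables do not carry over. Pictures are saved under pics/ and viewed, at most 10 in all, crops included, and the job is handed in when it is done.

```bash
mkdir -p pics
python3 - <<'E'
from plant import bot
import cv2
o=bot.get_obs();print(o['t'],o['tcp_pos'],o['eef_rot'],o['width'])
for c in("top","scene"):
    im=bot.get_image(c);cv2.imwrite(f'pics/{c}0.png',im[:,:,::-1])
    for q in("cartridge_left","rest","pocket_left","pocket_right","vee_block","ring_gauge","gauge_block_1","plug_gauge"):
        r=bot.mark_of(c,q)
        print(c,q,[([round(float(v),3) for v in d['point']],round(d['confidence'],2)) for d in r[:4]])
print(bot.get_obs()['t'])
E
```

```text
0.0 [ 0.16465608 -0.60231811  0.23023678] [ 0.41754007 -3.11334354 -0.00334563] 0.08543804644107891
top cartridge_left [([0.471, 0.066, 0.01], 0.75)]
top rest [([0.475, 0.01, 0.0], 0.65), ([0.469, -0.246, -0.003], 0.49)]
top pocket_left [([0.464, 0.064, 0.011], 0.94), ([0.471, -0.244, -0.001], 0.52)]
top pocket_right [([0.475, -0.041, 0.013], 0.64)]
top vee_block [([0.466, -0.245, -0.002], 0.8)]
top ring_gauge [([0.594, -0.136, 0.005], 0.43), ([0.468, -0.247, -0.003], 0.42)]
top gauge_block_1 [([0.401, -0.152, -0.0], 0.6)]
top plug_gauge [([0.544, 0.303, 0.002], 0.55)]
scene cartridge_left [([0.465, 0.067, 0.014], 0.59), ([0.472, -0.04, 0.011], 0.51)]
scene rest [([0.469, 0.013, 0.001], 0.89)]
scene pocket_left [([0.469, 0.068, 0.011], 0.83), ([0.596, -0.135, 0.001], 0.29)]
scene pocket_right [([0.478, -0.043, 0.013], 0.98)]
scene vee_block [([0.468, -0.244, -0.001], 0.83)]
scene ring_gauge [([0.596, -0.137, 0.001], 0.73)]
scene gauge_block_1 [([0.401, -0.152, -0.001], 0.55)]
scene plug_gauge [([0.546, 0.304, -0.005], 0.85)]
0.9
```

View pics/top0.png

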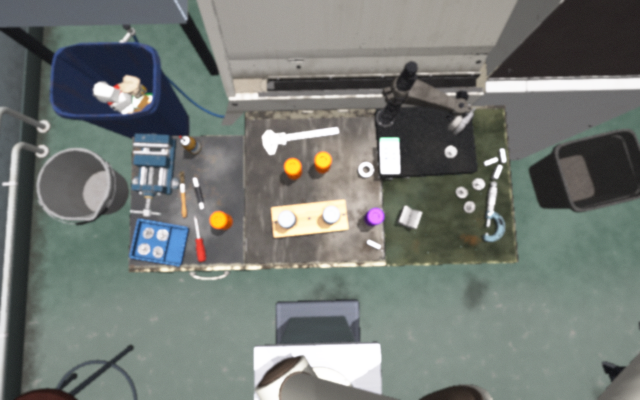

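View pics/scene0.png

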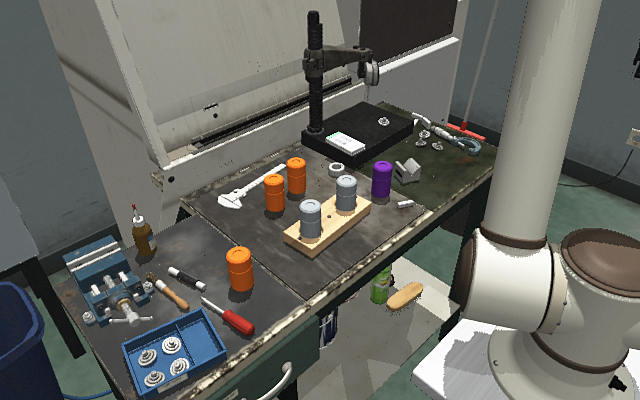

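The top view shows the rest with two steel cartridges at (286,219) and (331,214), a purple look-alike at (375,216) and the vee block at (410,216). The oranges stand behind the rest and to its left. The network marks agree with this, and the pockets come out 109 mm apart. I'll move above the left cartridge, turning so the fingers close along x, away from the neighbours.

```bash
python3 -m pendant '0 -0.026 0.0315 0 0;0 -0.026 0.0315 0 0;0 -0.026 0.0315 0 0;0 -0.026 0.0315 0 0;0 -0.026 0.0315 0 0' >/dev/null
python3 -m pendant '0 -0.026 0.0315 0 0;0 -0.026 0.0315 0 0;0 -0.026 0.0315 0 0;0 -0.026 0.0315 0 0;0 -0.026 0.0315 0 0'
python3 -m pendant '0 -0.026 0.0315 0 0;0 -0.026 0.0315 0 0;0 -0.026 0.0315 0 0;0 -0.026 0.0315 0 0;0 -0.026 0.0315 0 0' >/dev/null
python3 -m pendant '0 -0.026 0.0315 0 0;0 -0.026 0.0315 0 0;0 0 0 0 -0.5;0 0 0 0 -1;0 0 0 0 -1'
python3 -m pendant '0 0 0 0 -1;0 0 0 0 -1;0 0 0 0 -1;0 0 0 0 -1;0 0 0 0 -1'
python3 -m pendant '0 0 0 0 -1;0 0 0 0 -0.5;0 0 0 0 0'
cat > h.py <<'E'
from plant import bot
import numpy as np
from scipy.spatial.transform import Rotation as R
def st():
    o=bot.get_obs();M=R.from_rotvec(o['eef_rot']).as_matrix()
    print('t',round(o['t'],2),'tcp',np.round(o['tcp_pos'],4),'x',np.round(M[:,0],3),'y',np.round(M[:,1],3),'z',np.round(M[:,2],3),'w',round(o['width'],4),'F',np.round(o['wrist_force'],2),'T',np.round(o['wrist_torque'],2),'q',np.round(o['joints'],2),'ff',np.round(o['finger_force'],1))
    return o,M
def go(p):
    o,M=st();d=M.T@(np.array(p)-o['tcp_pos']);print('tool shift to',p,np.round(d,4))
E
python3 - <<'E'
from h import *
import cv2
o,M=st()
im=bot.get_image("wrist");cv2.imwrite('pics/w1.png',im[:,:,::-1])
for q in("cartridge_left","pocket_left","pocket_right","rest"):
    print(q,[(np.round(d['point'],3),round(d['confidence'],2)) for d in bot.mark_of("wrist",q)[:4]])
E
```

```text
t: 1.9
tcp_pos: [0.333, -0.229, 0.2317]
eef_rot: [-0.418, 3.112, -0.001]
wrist_force: [0.9, 0.5, -0.5]
width: 0.0853
finger_force: 0.0
t: 2.9
tcp_pos: [0.45, 0.0308, 0.2313]
eef_rot: [0.962, -2.99, -0.0]
wrist_force: [1.3, 0.4, -0.2]
width: 0.0851
finger_force: 0.0
t: 3.4
tcp_pos: [0.45, 0.0302, 0.2315]
eef_rot: [-1.926, 2.482, -0.0]
wrist_force: [0.1, -0.1, -0.4]
width: 0.0852
finger_force: 0.0
t: 3.7
tcp_pos: [0.45, 0.0302, 0.2315]
eef_rot: [-2.168, 2.273, -0.0]
wrist_force: [0.3, 0.1, -0.7]
width: 0.0856
finger_force: 0.0
t 3.7 tcp [0.45   0.0302 0.2315] x [-0.048 -0.999 -0.   ] y [-0.999  0.048 -0.   ] z [ 0.  0. -1.] w 0.0856 F [ 0.34  0.14 -0.72] T [0.07 0.01 0.04] q [ 0.43  0.08 -0.4  -0.   -1.09 -0.48] ff 0.0
cartridge_left [(array([0.466, 0.064, 0.01 ]), 0.89)]
pocket_left []
pocket_right []
rest [(array([0.473, 0.013, 0.001]), 0.74)]
```

View pics/w1.png

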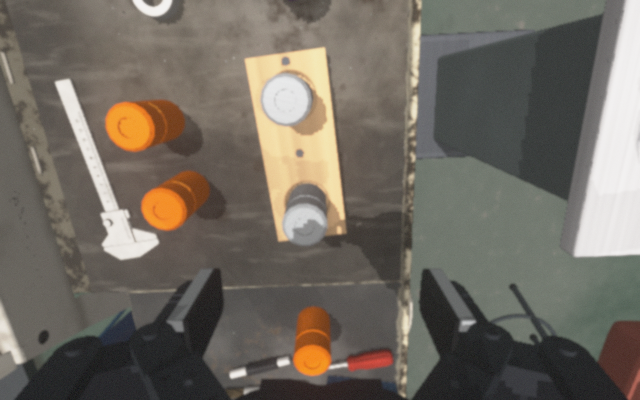

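The wrist view shows the right cartridge cap at (287,99) and the left one at (306,225), both in the rest with the area around them clear. I'll project those caps onto the plane z=0.087.

Run:
```python
from h import *
o,M=st();c=bot.get_calibration("wrist");K=np.array(c['mtx']);H=np.array(c['hand_eye'])
for p in((287,99),(306,225)):
    r=M@H[:3,:3]@np.linalg.inv(K)@[*p,1];o0=M@H[:3,3]+o['tcp_pos']
    print(p,o0+r*(0.087-o0[2])/r[2])
go([.467,.066,.15])
```

```text
t 3.95 tcp [0.45   0.0302 0.2314] x [-0.048 -0.999 -0.   ] y [-0.999  0.048 -0.   ] z [ 0.  0. -1.] w 0.0854 F [ 0.08  0.91 -0.04] T [ 0.04 -0.01 -0.03] q [ 0.43  0.08 -0.4  -0.   -1.09 -0.48] ff 0.0
(287, 99) [ 0.47210713 -0.04455559  0.087     ]
(306, 225) [0.46373354 0.06419783 0.087     ]
t 3.95 tcp [0.45   0.0302 0.2314] x [-0.048 -0.999 -0.   ] y [-0.999  0.048 -0.   ] z [ 0.  0. -1.] w 0.0854 F [ 0.08  0.91 -0.04] T [ 0.04 -0.01 -0.03] q [ 0.43  0.08 -0.4  -0.   -1.09 -0.48] ff 0.0
tool shift to [0.467, 0.066, 0.15] [-0.0365 -0.0153  0.0814]
```

```bash
python3 -m pendant '0 -0.018 -0.007 0.02 0;0 -0.0175 -0.0072 0.03 0;0 0 0 0.03 0;0 0 0 0.03 0;0 0 0 0 0' >/dev/null
python3 -m pendant '0 0 0 0.03 0;0 0 0 0.025 0;0 0 0 0.0165 0;0 0 0 0 0;0 0 0 0 0'
python3 - <<'E'
from h import *
import cv2
st()
cv2.imwrite('pics/w2.png',bot.get_image("wrist")[:,:,::-1])
E
```

```text
t: 4.95
tcp_pos: [0.467, 0.0654, 0.0511]
eef_rot: [-2.167, 2.272, -0.002]
wrist_force: [0.5, -0.6, 0.0]
width: 0.0855
finger_force: 0.0
t 4.95 tcp [0.467  0.0654 0.0511] x [-0.047 -0.999 -0.001] y [-0.999  0.047 -0.002] z [ 0.002  0.001 -1.   ] w 0.0855 F [ 0.46 -0.56  0.  ] T [0.03 0.   0.05] q [ 0.49  0.35 -0.59  0.   -0.62 -0.53] ff 0.0
```

View pics/w2.png

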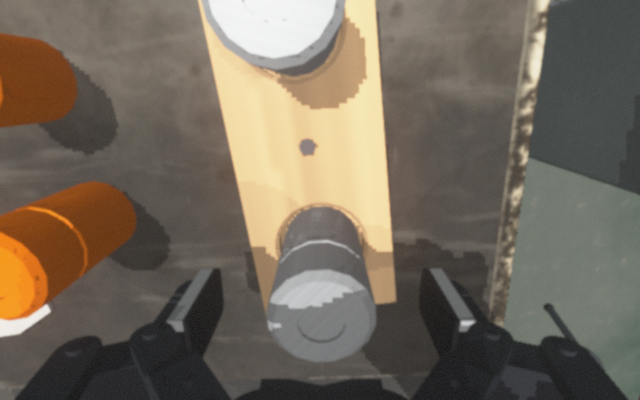

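The cartridge (cap centre at column 322) is midway between the fingers, whose inner faces are at columns 222 and 420, so I'll close.

```bash
python3 -m pendant '0.3 0 0 0 0;0.4 0 0 0 0;0.5 0 0 0 0;0.7 0 0 0 0;1 0 0 0 0'
python3 -m pendant '1 0 0 0 0;1 0 0 0 0;1 0 0 0 0;1 0 0 0 0;1 0 0 0 0'
python3 -c "
from h import *
st()"
```

```text
t: 5.5
tcp_pos: [0.4667, 0.0653, 0.0508]
eef_rot: [-2.168, 2.271, -0.002]
wrist_force: [0.3, -1.2, 6.5]
width: 0.0407
finger_force: 60.3
t: 6.0
tcp_pos: [0.4668, 0.0652, 0.0508]
eef_rot: [-2.168, 2.271, -0.002]
wrist_force: [-0.5, -1.2, 5.9]
width: 0.0409
finger_force: 60.3
t 6.0 tcp [0.4668 0.0652 0.0508] x [-0.047 -0.999 -0.   ] y [-0.999  0.047 -0.002] z [ 0.002  0.    -1.   ] w 0.0409 F [-0.54 -1.18  5.92] T [-0.18  0.1   0.03] q [ 0.49  0.35 -0.59  0.   -0.62 -0.53] ff 60.3
```

```bash
python3 -m pendant '1 0 0 -0.005 0;1 0 0 -0.01 0;1 0 0 -0.015 0;1 0 0 -0.015 0;1 0 0 -0.015 0'
python3 -m pendant '1 0 0 0 0;1 0 0 0 0;1 0 0 0 0;1 0 0 0 0;1 0 0 0 0'
python3 -m pendant '1 0 0 0 0;1 0 0 0 0;1 0 0 0 0;1 0 0 0 0;1 0 0 0 0'
python3 -m pendant '1 0 0 0 0;1 0 0 0 0;1 0 0 0 0;1 0 0 0 0;1 0 0 0 0'
python3 - <<'E'
from h import *
import cv2
st()
cv2.imwrite('pics/w3.png',bot.get_image("wrist")[:,:,::-1])
E
```

```text
t: 6.5
tcp_pos: [0.4646, 0.0646, 0.11]
eef_rot: [2.166, -2.272, -0.002]
wrist_force: [1.1, 0.0, -5.5]
width: 0.041
finger_force: 62.0
t: 7.0
tcp_pos: [0.4654, 0.0648, 0.1091]
eef_rot: [2.167, -2.272, -0.001]
wrist_force: [0.3, 0.1, -5.4]
width: 0.0408
finger_force: 62.1
t: 7.5
tcp_pos: [0.4659, 0.065, 0.1098]
eef_rot: [-2.168, 2.273, -0.0]
wrist_force: [0.3, 0.7, -6.5]
width: 0.0408
finger_force: 62.1
t: 8.0
tcp_pos: [0.4658, 0.065, 0.1098]
eef_rot: [2.168, -2.273, 0.0]
wrist_force: [-0.4, 0.3, -4.9]
width: 0.0405
finger_force: 62.1
t 8.0 tcp [0.4658 0.065  0.1098] x [-0.047 -0.999  0.   ] y [-0.999  0.047 -0.   ] z [ 0. -0. -1.] w 0.0405 F [-0.36  0.33 -4.85] T [-0.02  0.01 -0.02] q [ 0.49  0.26 -0.53  0.   -0.78 -0.53] ff 62.1
```

View pics/w3.png

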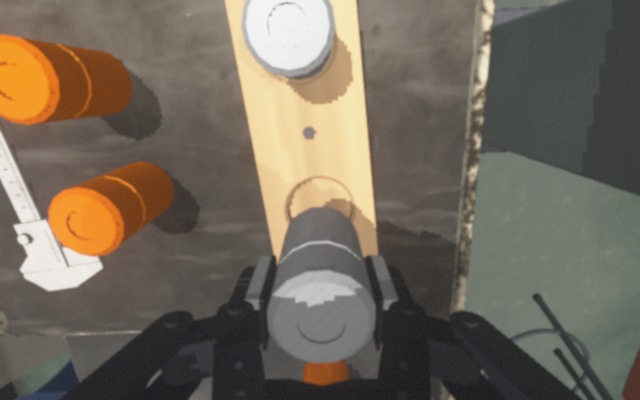

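The left cartridge is held upright and clear of its pocket at (320,200). It weighs about 5.4 N, so it is probably the heavy one. I'll lower it back the same way.

```bash
python3 -m pendant '1 0 0 0.015 0;1 0 0 0.015 0;1 0 0 0.01 0;1 0 0 0 0;1 0 0 0 0'
python3 -m pendant '1 0 0 0.006 0;1 0 0 0.005 0;1 0 0 0.004 0;1 0 0 0.003 0;1 0 0 0 0'
python3 -m pendant '1 0 0 0 0;1 0 0 0 0;1 0 0 0 0'
```

```text
t: 8.55
tcp_pos: [0.4662, 0.0651, 0.07]
eef_rot: [-2.169, 2.273, -0.001]
wrist_force: [0.6, 0.7, -5.3]
width: 0.0409
finger_force: 62.1
t: 9.05
tcp_pos: [0.4655, 0.0649, 0.0513]
eef_rot: [2.167, -2.273, -0.001]
wrist_force: [-0.1, 0.5, -5.6]
width: 0.0408
finger_force: 62.1
t: 9.35
tcp_pos: [0.466, 0.0651, 0.052]
eef_rot: [-2.168, 2.273, -0.0]
wrist_force: [-0.6, 0.1, -4.3]
width: 0.041
finger_force: 62.1
```

```bash
python3 -m pendant '1 0 0 0.001 0;1 0 0 0 0;1 0 0 0 0'
python3 -m pendant '1 0 0 0.001 0;1 0 0 0 0;1 0 0 0 0'
```

```text
t: 9.65
tcp_pos: [0.466, 0.0651, 0.0509]
eef_rot: [-2.168, 2.273, -0.0]
wrist_force: [-0.3, -0.1, -4.8]
width: 0.0408
finger_force: 62.3
t: 9.95
tcp_pos: [0.4661, 0.0651, 0.0508]
eef_rot: [-2.169, 2.273, -0.001]
wrist_force: [-2.3, -0.0, 5.0]
width: 0.0406
finger_force: 63.2
```

Contact at the original height, with force now +5 N, so it is seated. Releasing gently and rising straight up.

```bash
python3 -m pendant '0.4 0 0 0 0;0.3 0 0 0 0;0.2 0 0 0 0;0 0 0 0 0;0 0 0 0 0'
python3 -m pendant '0 0 0 0 0;0 0 0 -0.01 0;0 0 0 -0.03 0;0 0 0 -0.03 0;0 0 0 -0.03 0' >/dev/null
python3 -m pendant '0 0 0 -0.03 0;0 0.03 0 0 0;0 0.03 0 0 0;0 0 0 0 0;0 0 0 0 0'
python3 - <<'E'
from h import *
import cv2
o,M=st()
cv2.imwrite('pics/w4.png',bot.get_image("wrist")[:,:,::-1])
for q in("cartridge_left","pocket_right"):
    print(q,[(np.round(d['point'],3),round(d['confidence'],2)) for d in bot.mark_of("wrist",q)[:4]])
go([.4745,-.0435,.0505])
E
```

```text
t: 10.45
tcp_pos: [0.466, 0.065, 0.0498]
eef_rot: [-2.168, 2.273, -0.0]
wrist_force: [0.2, -0.2, 0.2]
width: 0.085
finger_force: 0.0
t: 11.45
tcp_pos: [0.463, 0.0047, 0.1805]
eef_rot: [-2.166, 2.274, -0.001]
wrist_force: [-0.2, -0.2, -0.0]
width: 0.0855
finger_force: 0.0
t 11.45 tcp [0.463  0.0047 0.1805] x [-0.049 -0.999 -0.   ] y [-0.999  0.049 -0.001] z [ 0.001  0.    -1.   ] w 0.0855 F [-0.17 -0.17 -0.04] T [0.03 0.03 0.  ] q [ 0.36  0.16 -0.45  0.   -0.96 -0.41] ff 0.0
cartridge_left [(array([0.466, 0.065, 0.014]), 0.97), (array([ 0.475, -0.043,  0.008]), 0.28)]
pocket_right []
t 11.6 tcp [0.4632 0.0056 0.18  ] x [-0.047 -0.999 -0.   ] y [-0.999  0.047 -0.   ] z [ 0.  0. -1.] w 0.0856 F [ 0.22 -0.59  0.47] T [-0.01 -0.01  0.01] q [ 0.36  0.16 -0.45 -0.   -0.96 -0.41] ff 0.0
tool shift to [0.4745, -0.0435, 0.0505] [ 0.0485 -0.0136  0.1295]
```

View pics/w4.png

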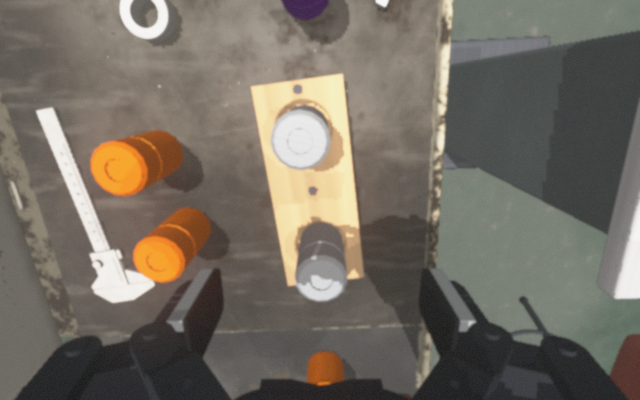

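The left cartridge stands upright and seated at (321,275), and the right one is at (301,138). Going down over the right one.

```bash
python3 -m pendant '0 0.025 -0.007 0 0;0 0.0235 -0.0062 0 0;0 0 0 0.03 0;0 0 0 0.03 0;0 0 0 0.03 0' >/dev/null
python3 -m pendant '0 0 0 0.025 0;0 0 0 0.0145 0;0 0 0 0 0;0 0 0 0 0'
python3 - <<'E'
from h import *
import cv2
st()
cv2.imwrite('pics/w5.png',bot.get_image("wrist")[:,:,::-1])
E
```

```text
t: 12.5
tcp_pos: [0.4744, -0.0435, 0.0505]
eef_rot: [2.17, -2.272, 0.0]
wrist_force: [-0.1, -0.3, 0.1]
width: 0.0855
finger_force: 0.0
t 12.5 tcp [ 0.4744 -0.0435  0.0505] x [-0.046 -0.999  0.   ] y [-0.999  0.046 -0.   ] z [ 0. -0. -1.] w 0.0855 F [-0.13 -0.34  0.14] T [-0.01 -0.05  0.02] q [ 0.25  0.36 -0.58  0.   -0.63 -0.3 ] ff 0.0
```

View pics/w5.png

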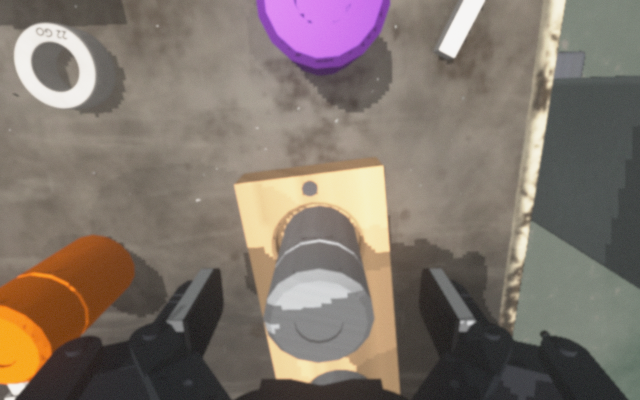

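The right cartridge is centred, with its cap at column 319 and the finger midpoint at 321. Grip, lift and feel.

```bash
python3 -m pendant '0.3 0 0 0 0;0.4 0 0 0 0;0.5 0 0 0 0;0.7 0 0 0 0;1 0 0 0 0'
python3 -m pendant '1 0 0 0 0;1 0 0 0 0;1 0 0 0 0;1 0 0 0 0;1 0 0 0 0'
python3 -m pendant '1 0 0 -0.005 0;1 0 0 -0.01 0;1 0 0 -0.015 0;1 0 0 -0.015 0;1 0 0 -0.015 0'
python3 -m pendant '1 0 0 0 0;1 0 0 0 0;1 0 0 0 0;1 0 0 0 0;1 0 0 0 0'
python3 -m pendant '1 0 0 0 0;1 0 0 0 0;1 0 0 0 0;1 0 0 0 0;1 0 0 0 0'
python3 -m pendant '1 0 0 0 0;1 0 0 0 0;1 0 0 0 0;1 0 0 0 0;1 0 0 0 0'
```

```text
t: 13.05
tcp_pos: [0.4748, -0.0439, 0.0513]
eef_rot: [-2.168, 2.272, -0.002]
wrist_force: [0.4, -0.3, 6.1]
width: 0.0407
finger_force: 60.1
t: 13.55
tcp_pos: [0.4748, -0.0439, 0.0513]
eef_rot: [-2.168, 2.272, -0.002]
wrist_force: [-0.2, 0.8, 5.9]
width: 0.0407
finger_force: 60.1
t: 14.05
tcp_pos: [0.4729, -0.0442, 0.1109]
eef_rot: [2.167, -2.273, -0.002]
wrist_force: [0.6, 0.1, -2.2]
width: 0.0408
finger_force: 61.4
t: 14.55
tcp_pos: [0.4734, -0.0441, 0.1096]
eef_rot: [2.167, -2.272, -0.001]
wrist_force: [0.7, 0.2, -2.8]
width: 0.041
finger_force: 61.5
t: 15.05
tcp_pos: [0.4739, -0.044, 0.1103]
eef_rot: [-2.168, 2.273, -0.0]
wrist_force: [0.1, -0.5, -2.3]
width: 0.0409
finger_force: 61.5
t: 15.55
tcp_pos: [0.4739, -0.044, 0.1103]
eef_rot: [2.168, -2.273, -0.0]
wrist_force: [0.1, 0.4, -2.9]
width: 0.0408
finger_force: 61.5
```

The right weighs about 2.5 N, so the left (about 5.4 N) is the heavy one. Putting the right one back.

```bash
python3 -m pendant '1 0 0 0.015 0;1 0 0 0.015 0;1 0 0 0.01 0;1 0 0 0 0;1 0 0 0 0' >/dev/null
python3 -m pendant '1 0 0 0.006 0;1 0 0 0.005 0;1 0 0 0.004 0;1 0 0 0.003 0;1 0 0 0 0'
python3 -m pendant '1 0 0 0 0;1 0 0 0.001 0;1 0 0 0 0;1 0 0 0 0'
python3 -m pendant '1 0 0 0.001 0;1 0 0 0 0;1 0 0 0 0'
```

```text
t: 16.55
tcp_pos: [0.4737, -0.044, 0.0519]
eef_rot: [2.168, -2.273, -0.001]
wrist_force: [-0.1, 0.1, -2.6]
width: 0.0402
finger_force: 61.5
t: 16.95
tcp_pos: [0.4739, -0.044, 0.0514]
eef_rot: [-2.168, 2.273, -0.0]
wrist_force: [0.0, 1.1, -1.2]
width: 0.0406
finger_force: 61.6
t: 17.25
tcp_pos: [0.474, -0.044, 0.0513]
eef_rot: [-2.169, 2.273, -0.001]
wrist_force: [-2.7, 0.3, 6.0]
width: 0.0408
finger_force: 62.4
```

```bash
python3 -m pendant '0.4 0 0 0 0;0.3 0 0 0 0;0.2 0 0 0 0;0 0 0 0 0;0 0 0 0 0'
python3 -m pendant '0 0 0 0 0;0 0 0 -0.01 0;0 0 0 -0.03 0;0 0 0 -0.03 0;0 0 0 -0.02 0' >/dev/null
python3 -m pendant '0 -0.03 0.0035 0 0;0 -0.03 0.0035 0 0;0 -0.03 0.0035 0 0;0 -0.0185 0.0025 0 0;0 0 0 0 0' >/dev/null
python3 -m pendant '0 0 0 0 0;0 0 0 0.02 0;0 0 0 0 0'
python3 - <<'E'
from h import *
import cv2
go([.466,.065,.0505])
cv2.imwrite('pics/w6.png',bot.get_image("wrist")[:,:,::-1])
E
```

```text
t: 17.75
tcp_pos: [0.4739, -0.044, 0.0503]
eef_rot: [2.168, -2.273, 0.0]
wrist_force: [0.6, 0.1, -0.8]
width: 0.0852
finger_force: 0.0
t: 19.05
tcp_pos: [0.4644, 0.0636, 0.1187]
eef_rot: [2.163, -2.272, -0.003]
wrist_force: [-0.9, 0.2, -0.4]
width: 0.0856
finger_force: 0.0
t 19.05 tcp [0.4644 0.0636 0.1187] x [-0.049 -0.999  0.002] y [-0.999  0.049  0.004] z [-0.005 -0.002 -1.   ] w 0.0856 F [-0.93  0.2  -0.4 ] T [-0.01  0.08  0.05] q [ 0.48  0.25 -0.52 -0.   -0.81 -0.53] ff 0.0
tool shift to [0.466, 0.065, 0.0505] [-0.0017 -0.0019  0.0682]
```

View pics/w6.png

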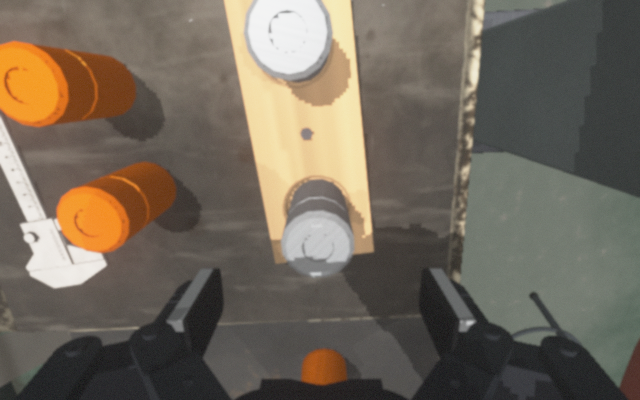

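The right cartridge stands upright in its pocket at (289,35), and the left one is centred under the gripper at (318,242). Descend, grip and lift high enough for the transfer.

```bash
python3 -m pendant '0 0 0 0.02 0;0 0 0 0.025 0;0 0 0 0.015 0;0 0 0 0.009 0;0 0 0 0 0' 
python3 -m pendant '0 0 0 0 0;0.3 0 0 0 0;0.4 0 0 0 0;0.5 0 0 0 0;0.7 0 0 0 0'
python3 -m pendant '1 0 0 0 0;1 0 0 0 0;1 0 0 0 0;1 0 0 0 0;1 0 0 0 0'
python3 -m pendant '1 0 0 -0.005 0;1 0 0 -0.01 0;1 0 0 -0.015 0;1 0 0 -0.015 0;1 0 0 -0.015 0'
python3 -m pendant '1 0 0 -0.02 0;1 0 0 -0.02 0;1 0 0 -0.02 0;1 0 0 -0.02 0;1 0 0 0 0'
python3 - <<'E'
from h import *
go([.467,-.245,.185])
E
```

```text
t: 19.6
tcp_pos: [0.4658, 0.0644, 0.0509]
eef_rot: [2.166, -2.273, -0.001]
wrist_force: [-0.7, -0.2, -0.4]
width: 0.0856
finger_force: 0.0
t: 20.1
tcp_pos: [0.4663, 0.0651, 0.0521]
eef_rot: [-2.168, 2.272, -0.001]
wrist_force: [-1.9, 0.7, 6.1]
width: 0.0407
finger_force: 60.1
t: 20.6
tcp_pos: [0.4663, 0.0651, 0.0521]
eef_rot: [-2.168, 2.272, -0.001]
wrist_force: [-1.5, 0.5, 5.0]
width: 0.041
finger_force: 60.1
t: 21.1
tcp_pos: [0.4652, 0.0647, 0.1117]
eef_rot: [2.167, -2.273, -0.001]
wrist_force: [0.2, 1.3, -4.7]
width: 0.0409
finger_force: 61.4
t: 21.6
tcp_pos: [0.4672, 0.0655, 0.1938]
eef_rot: [-2.165, 2.269, -0.003]
wrist_force: [0.5, 0.9, -5.3]
width: 0.0408
finger_force: 61.9
t 21.6 tcp [0.4672 0.0655 0.1938] x [-0.047 -0.999 -0.003] y [-0.999  0.047 -0.005] z [ 0.005  0.002 -1.   ] w 0.0408 F [ 0.47  0.95 -5.29] T [ 0.06 -0.19 -0.04] q [ 0.49  0.15 -0.41  0.   -1.   -0.53] ff 61.9
tool shift to [0.467, -0.245, 0.185] [ 0.3102 -0.0144  0.0081]
```

```bash
python3 -m pendant '1 0.015 0 0 0;1 0.03 -0.0015 0 0;1 0.03 -0.0015 0 0;1 0.03 -0.0015 0 0;1 0.03 -0.0015 0 0' 
python3 -m pendant '1 0.03 -0.0015 0 0;1 0.03 -0.0015 0 0;1 0.03 -0.0015 0 0;1 0.03 -0.0015 0 0;1 0.03 -0.0015 0 0' 
python3 -m pendant '1 0.015 -0.001 0 0;1 0.01 0 0.01 0;1 0 0 0.01 0;1 0 0 0.003 0;1 0 0 0 0'
python3 -m pendant '1 0 0 0 0;1 0 0 0 0;1 0 0 0 0;1 0 0 0 0'
python3 - <<'E'
from h import *
import cv2
go([.467,-.245,.170])
for c in("scene","wrist"):
    cv2.imwrite(f'pics/{c}7.png',bot.get_image(c)[:,:,::-1])
    for q in("vee_block","cartridge_right"):
        print(c,q,[(np.round(d['point'],3),round(d['confidence'],2)) for d in bot.mark_of(c,q)[:3]])
a=cv2.imread('pics/scene7.png')[120:300,180:460];b=cv2.imread('pics/wrist7.png')
cv2.imwrite('pics/c7.png',np.vstack([cv2.resize(a,(400,257)),cv2.resize(b,(400,250))]))
E
```

```text
t: 22.1
tcp_pos: [0.4638, -0.0718, 0.1895]
eef_rot: [2.166, -2.272, -0.004]
wrist_force: [0.3, -0.5, -5.3]
width: 0.041
finger_force: 61.7
t: 22.6
tcp_pos: [0.4641, -0.2217, 0.1893]
eef_rot: [2.166, -2.273, -0.006]
wrist_force: [1.0, -0.1, -5.9]
width: 0.0407
finger_force: 61.7
t: 23.1
tcp_pos: [0.4649, -0.2445, 0.1668]
eef_rot: [2.168, -2.271, -0.005]
wrist_force: [0.0, -1.1, -5.4]
width: 0.0409
finger_force: 61.6
t: 23.5
tcp_pos: [0.4661, -0.2451, 0.1687]
eef_rot: [-2.168, 2.273, -0.001]
wrist_force: [-1.0, 0.4, -4.7]
width: 0.0405
finger_force: 61.6
t 23.5 tcp [ 0.4661 -0.2451  0.1687] x [-0.047 -0.999  0.   ] y [-0.999  0.047 -0.001] z [ 0.001 -0.    -1.   ] w 0.0405 F [-0.98  0.44 -4.73] T [0.01 0.02 0.01] q [-0.18  0.27 -0.32 -0.   -0.97  0.13] ff 61.6
tool shift to [0.467, -0.245, 0.17] [-0.0002 -0.0009 -0.0013]
scene vee_block [(array([ 0.47 , -0.243,  0.   ]), 0.61)]
scene cartridge_right [(array([ 0.474, -0.039,  0.011]), 0.97), (array([ 0.468,  0.235, -0.006]), 0.86), (array([ 0.598,  0.05 , -0.003]), 0.61)]
wrist vee_block [(array([ 0.467, -0.243, -0.002]), 0.85)]
wrist cartridge_right [(array([ 0.613, -0.022,  0.003]), 0.73)]
```

View pics/c7.png

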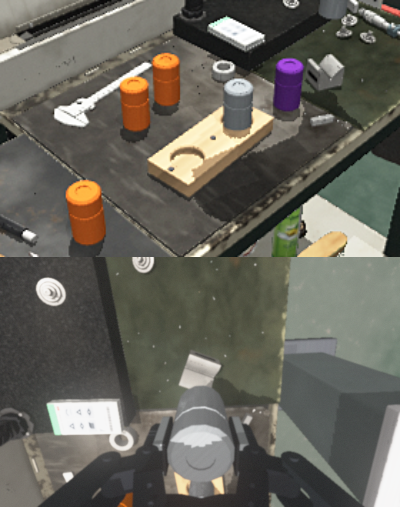

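The light cartridge stands in the right pocket, the left pocket is empty, and the heavy one is held upright over the vee block with bystanders untouched. I'll raise it 5 mm to about a 10 cm gap, settle and hand in.

```bash
python3 -m pendant '1 0 -0.001 -0.005 0;1 0 0 0 0;1 0 0 0 0;1 0 0 0 0;1 0 0 0 0' 
python3 -m pendant '1 0 0 0 0;1 0 0 0 0;1 0 0 0 0;1 0 0 0 0;1 0 0 0 0' && python3 -c "
from plant import bot
print(bot.job_done())"
```

```text
t: 24.3
tcp_pos: [0.4668, -0.2454, 0.1732]
eef_rot: [2.168, -2.273, -0.0]
wrist_force: [0.6, 0.2, -5.8]
width: 0.0407
finger_force: 61.6
t: 24.8
tcp_pos: [0.4668, -0.2454, 0.1733]
eef_rot: [2.168, -2.273, -0.0]
wrist_force: [-0.1, 0.5, -4.8]
width: 0.0405
finger_force: 61.6
the job is handed in; nothing more can be done
None
```

I handed the job in at 24.8 s: the left cartridge is the heavier (about 5.4 N against 2.5 N) and is held upright about 10 cm above the vee block's top, and the lighter right one stands released in its own pocket.

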